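# Close the small pressure cooker with the lid that fits it

## Task

Close the small pressure cooker: of the three look-alike lids lying about, find the one whose size fits this pot, set it on the rim with its lugs in the gaps beside the pot's two claws, and turn it clockwise (seen from above) until it meets its stop, lugs under the claws and its side grips over the pot's grips. Leave the pot standing where it is and don't disturb the other lids or the mug, bowl and spoon nearby.

Things in the scene. Friction and masses are not known exactly. Their poses are not given: they have to be found in the camera images.
- pot: small steel pressure cooker, loose, about 2.4 kg: mouth diameter 118 mm, outer diameter 126, rim at z = 90. Origin: centre of its underside, z up. Black side grips along +x and -x, below the rim, out to 96 from the axis; a steel claw at +y and another at -y (see pot_claw)
- pot_rim (a point): centre of the pot's mouth at rim height (axes as the pot's). A lid goes down here with its lugs (its y axis) 0.5 to 0.9 rad anticlockwise of the claws, seen from above, and then turns clockwise until the lugs meet the stops; its axes are then parallel to the pot's
- pot_claw (a point): on the rim's height below the lip of the claw at the pot's +y side, 70 mm from the axis (the other claw is across the pot). Claw: 34 mm wide along x, post 76 to 81 from the axis, top 13 above the rim; the lip reaches in to 66 from the axis, its underside 8.5 above the rim; a stop closes the claw at its clockwise end
- lid_a: steel pressure-cooker lid, one of three look-alikes: disc diameter 144 mm, underside at z = 12, top 18 to 23; under it a plug 131 across, 12 deep. At the disc's edge along +-y two lugs 16 wide, 5.5 thick, out to 83 from the axis; along +-x black grips out to 101. Centre handle bar along x, 58 long, 22 wide, z = 27 to 50. Origin: centre of the plug's underside, z up; same after a half turn
- lid_b: steel pressure-cooker lid, one of three look-alikes: disc diameter 126 mm, underside at z = 12, top 18 to 23; under it a plug 113 across, 12 deep. At the disc's edge along +-y two lugs 16 wide, 5.5 thick, out to 74 from the axis; along +-x black grips out to 92. Centre handle bar along x, 58 long, 22 wide, z = 27 to 50. Origin: centre of the plug's underside, z up; same after a half turn
- lid_c: steel pressure-cooker lid, one of three look-alikes: disc diameter 108 mm, underside at z = 12, top 18 to 23; under it a plug 95 across, 12 deep. At the disc's edge along +-y two lugs 16 wide, 5.5 thick, out to 65 from the axis; along +-x black grips out to 83. Centre handle bar along x, 58 long, 22 wide, z = 27 to 50. Origin: centre of the plug's underside, z up; same after a half turn
- mug: yellow mug, 78 mm wide (113 with its handle), 102 mm high; origin at the centre of its underside
- bowl_cream: plain cream bowl, 180 mm across, 82 mm high; origin at the centre of its underside
- spoon: steel spoon, 165 mm long, lying along its x axis, 14 mm high; origin at the centre of its underside

How it is judged:
On the way:
1. the fitting lid lies down on the pot's rim, its plug inside the mouth (horizontal distance between lid_b and pot below 0.006 m and z of lid_b in the frame of pot between 0.074 and 0.0825 m), for 0.1 s.
At the end, for the whole second after the job is handed in: the lid that fits lies on the pot's rim (centred within 6 mm, seated within 4 mm, flat within 0.06 rad), is turned home under the claws (its grips over the pot's grips within 0.13 rad), and lid and upright pot are at rest (all of step 1 and angle between the x axis of lid_b and the x axis of pot, either way round below 0.13 rad and angle between the z axis of lid_b and the z axis of pot, either way round below 0.06 rad and angle between pot's own z axis and vertical below 0.05 rad and linear speed of each of lid_b, pot below 0.01 m/s); the robot touches nothing.
It fails at once if the pot is dragged, swung or lifted by more than about 40 mm (distance of pot from where it was at the start of the episode above 0.04 m or distance of pot_claw from where it was at the start of the episode above 0.045 m or angle between pot's own z axis and vertical above 0.2 rad).
It fails at once if another lid is moved by more than 25 mm (distance of any of lid_a, lid_c from where it was at the start of the episode above 0.025 m).
It fails at once if the mug, the bowl or the spoon is moved by more than 30 mm or tipped over (distance of any of mug, bowl_cream, spoon from where it was at the start of the episode above 0.03 m or angle between any of mug, bowl_cream, spoon's own z axis and vertical above 0.5 rad).
It also fails if it takes over 40 s, if anything falls off the work surface, if the arm or the gripper's body presses on something with over 40 N, if the wrist force passes 120 N, or if a joint passes its speed limit or range.

## Robot

A 6-joint arm with a two-finger parallel gripper is mounted at the origin on a cart in front of the work surface, level with it; the furniture and walls round the work are solid. World frame = base frame: x ahead of the robot, y to its left, z up, the work surface at z = 0. Lengths are in m, angles in rad, forces in N, time in s.
With the tool pointing down it reaches from about 0.275 to 0.875 m from the base axis. Payload 12.5 kg.
Tool frame: the origin (TCP) lies at the very end of the fingers, on their centre line; the grasp point (between the pads) lies 19 mm behind it; z points along the fingers, y is the line along which they close (so a half turn about z gives the same grasp; the last joint's range is limited). The gripper opens to 85 mm and grips with 20 to 120 N. Pads are 22 mm wide; open, the fingers measure 114 mm over their backs; the gripper's body (76 mm by 85 mm) begins 54 mm behind the grasp point. The pads swing forward as they close: fully open they stand 13 mm farther back than shut.
Start: joints at [1.21, 0.351, 1.652, -0, 1.139, -0.085], TCP at [0.15, 0.529, 0.231] pointing down, gripper open.
Joint ranges: [-2.75, 2.75], [-0.79, 2.1], [0.01, 2.65], [-1.57, 4.71], [0.07, 3.14], [-2.87, 2.87]. Speed limits (rad/s): [2.22, 2.22, 2.79, 3.14, 3.14, 3.14].

## Interface

Orientations are given as a unit quaternion [w, x, y, z].
In Python, from rig import env, optics, job gives the robot as it stands.
- The arm moves only by the tool servo_tool, never from a script. Its argument "increments" is a list of rows, each a list of 3 entries, a list of its own where there are three numbers: the shift along the tool's x, y, z in m, then the turn, a rotation vector about the tool's x, y, z in degrees, then the closure, from -1 (fully open) to 1 (shut). In form: [[[x, y, z], [wx, wy, wz], jaw], ...]. A call has 1 to 10 rows; each row is the pose to reach, as a shift and turn from the pose commanded when the call began, along the tool's axes at that moment; what a row does not reach only later rows make up. A row lasts 1/8 s, in which the tool goes at most 62.5 mm and 10.7 degrees, less where a joint would pass 70% of its speed; a pose out of reach is approached as far as the arm can. A call with a gripper value outside its range is refused whole. The fingers move at their own pace and stop on an object; "squeeze" is the grip in N (left out, the last holds). Time passes only in rows, so rows that repeat a pose let the fingers close. It gives the time, the measured TCP pose, the force, the opening and the grip force at its end, in the units of the state.
- env.sense(): the state, without advancing time (a new reading comes with each control period).
- optics.capture(name): name is "side" or "top" or "wrist"; returns a dict with "img" (480x640x3 uint8, blue, green, red), "range_z" (480x640 float32, m along the optical axis (not along the pixel's ray), 0 where there is no reading), "camera_matrix" (3x3 intrinsics, pixels), "origin" and "orientation" of the camera in the world; the wrist camera has in their place "tool_from_camera" (4x4, takes a point from camera to tool coordinates, whose origin is the TCP and whose axes are the flange's). Camera axes: x right, y up, looking along -z (the intrinsics and any distortion apply to the point x, -y, -z); pixel columns grow to the right and rows downward; lengths in m; the calibration is good to about 2 mm. A picture is of the moment at which its call begins: read the wrist's pose just before it.
- job.finish_job(): hands the job in; it is judged then, once.
The state is a dict: "time_s": time; "joints": joint angles; "joint_velocities": joint speeds; "effort": joint torques, N m; "eef_pos": TCP position; "tool_rot": TCP orientation; "ft_force": force on the tool from outside, world axes, zero at the start; "wrist_torque": the same for the moment, N m; "gripper_width": opening from 0.0 (shut) to 1.0 (fully open); "grip_force": force on a finger pad.
Only numpy, scipy, OpenCV 4.12 (cv2) and the standard library are available. Lean on these libraries where they do the work, as an engineer would, in place of code of your own. Each camera call takes 0.05 s, during which the arm holds its last target. There are 200 camera calls.

## Working session

There is one attempt and no reset: what is moved stays moved. The work goes in short steps, Python scripts to look and compute and a tool call to move; the robot and the scene stay as the last step left them, time stands still between calls to the robot, and variables do not carry over. Pictures are saved under pics/ and viewed, at most 10 in all, crops included, and the job is handed in when it is done.

Besides the shell and the picture viewer there is one more tool, called after "Call:" by a JSON object that holds its "fn" and its "kwargs". servo_tool: Moves the arm, as the interface text tells. Its arguments: {"type":"object","properties":{"increments":{"type":"array","items":{"type":"array"}},"squeeze":{"type":"number"}},"required":["increments"]}

```bash
mkdir -p pics; ls; cat > h.py <<'E'
import numpy as np, cv2
from scipy.spatial.transform import Rotation as R
from rig import env, optics, job
def rot(q): return R.from_quat([q[1],q[2],q[3],q[0]]).as_matrix()
def cap(name):
    s=env.sense(); c=optics.capture(name); K=np.array(c["camera_matrix"])
    if "origin" in c: T=np.eye(4); T[:3,:3]=rot(c["orientation"]); T[:3,3]=c["origin"]
    else:
        W=np.eye(4); W[:3,:3]=rot(s["tool_rot"]); W[:3,3]=s["eef_pos"]; T=W@np.array(c["tool_from_camera"])
    return c["img"],c["range_z"],K,T,c
def cloud(rz,K,T):
    v,u=np.mgrid[0:rz.shape[0],0:rz.shape[1]]
    p=np.stack([(u-K[0,2])/K[0,0]*rz,-(v-K[1,2])/K[1,1]*rz,-rz],-1)
    P=p@T[:3,:3].T+T[:3,3]; P[rz<=0]=np.nan; return P
def ray(uv,z,K,T):
    uv=np.atleast_2d(uv).astype(float); d=np.stack([(uv[:,0]-K[0,2])/K[0,0],-(uv[:,1]-K[1,2])/K[1,1],-np.ones(len(uv))],-1)@T[:3,:3].T
    return T[:3,3]+d*((z-T[2,3])/d[:,2])[:,None]
E
python3 - <<'E'
from h import *
print(env.sense())
for n in ["top","side","wrist"]:
    img,rz,K,T,c=cap(n); cv2.imwrite(f"pics/{n}0.png",img); print(n,[k for k in c],K.tolist(),T.round(3).tolist()); np.savez(f"{n}0.npz",img=img,rz=rz,K=K,T=T)
    P=cloud(rz,K,T); print(np.nanmin(P.reshape(-1,3),0),np.nanmax(P.reshape(-1,3),0),(rz>0).mean())
E
```

```text
pics
{'time_s': 0.0, 'joints': array([ 1.21038404e+00,  3.51205069e-01,  1.65242752e+00, -1.04772530e-05,
        1.13906181e+00, -8.45744504e-02]), 'joint_velocities': array([ 7.90760961e-04,  3.89227930e-05,  5.91531916e-04,  1.01916420e-03,
        7.46678798e-04, -7.23452465e-04]), 'effort': array([ 1.60997752e-03, -5.06099975e+01, -2.91406113e+01, -2.69393416e-05,
        4.58520706e-03, -7.03660234e-06]), 'eef_pos': array([0.14964473, 0.5289166 , 0.23077418]), 'tool_rot': array([-1.16916936e-04,  1.37479897e-01,  9.90504404e-01, -5.38341812e-04]), 'ft_force': array([ 0.24078827, -0.35883515,  0.5024632 ]), 'wrist_torque': array([-0.03070871,  0.0245359 ,  0.01205068]), 'grip_force': 0.0, 'gripper_width': 0.9988934212436734}
top ['img', 'range_z', 'camera_matrix', 'origin', 'orientation'] [[595.9909996471664, 0.0, 323.7822871186661], [0.0, 595.9909996471664, 242.5487564015949], [0.0, 0.0, 1.0]] [[-0.002, 0.989, -0.149, 0.299], [-1.0, -0.004, -0.014, -0.029], [-0.014, 0.149, 0.989, 1.466], [0.0, 0.0, 0.0, 1.0]]
[-0.23183916 -1.16808748 -0.82739087] [0.82463983 1.09555195 0.67446934] 0.996162109375
side ['img', 'range_z', 'camera_matrix', 'origin', 'orientation'] [[526.4590185532389, 0.0, 313.3783642773993], [0.0, 526.4590185532389, 244.21886807947587], [0.0, 0.0, 1.0]] [[0.942, 0.207, -0.263, 0.164], [-0.334, 0.545, -0.769, -0.943], [-0.016, 0.812, 0.583, 0.769], [0.0, 0.0, 0.0, 1.0]]
[-0.60368473 -0.68675731 -0.81954732] [0.82522233 1.28776554 0.61848294] 0.9957096354166667
wrist ['img', 'range_z', 'camera_matrix', 'tool_from_camera'] [[397.24740531131147, 0.0, 320.7506209147023], [0.0, 397.24740531131147, 242.49449651410083], [0.0, 0.0, 1.0]] [[0.273, -0.921, -0.277, 0.079], [0.962, 0.261, 0.08, 0.549], [-0.002, -0.288, 0.957, 0.375], [0.0, 0.0, 0.0, 1.0]]
[-0.44530118 -0.57678051 -0.80761127] [0.496891   1.26335136 0.32596893] 0.995791015625
```

View pics/top0.png

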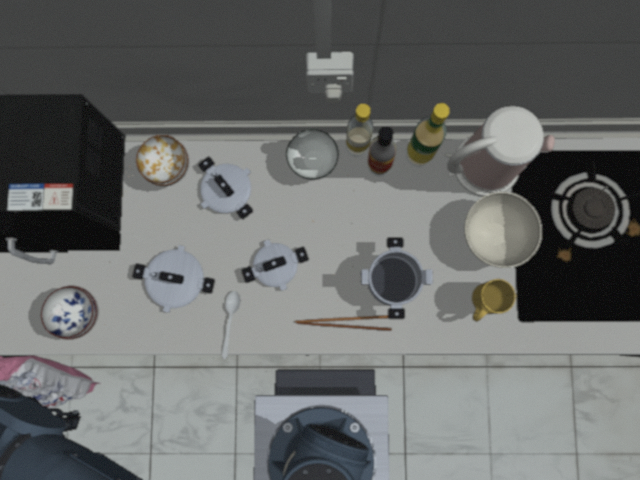

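View pics/side0.png

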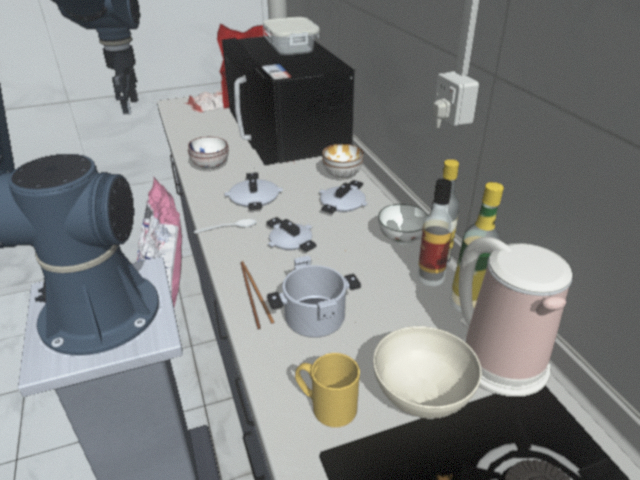

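The top view shows three upright lids at about px (173,278), (225,188) and (274,264). The pot is at (395,277) with its grips along the image vertical and claws left and right. The mug is at (494,297), the bowl at (502,230) and the spoon at (230,320). The side view confirms this, with the pot at (314,300). Next I'll measure the lids and the pot.

```bash
cat > m.py <<'E'
from h import *
def lid(P,img,c0,rad=0.12):
    d=np.hypot(P[...,0]-c0[0],P[...,1]-c0[1]); z=P[...,2]; V=img.max(2).astype(int)
    near=(d<rad)&(z>0.006)&(z<0.07)
    dk=(near&(V<70)&(z>0.012)).astype(np.uint8)
    n,l,st,ct=cv2.connectedComponentsWithStats(dk)
    out=[]
    for i in range(1,n):
        if st[i,4]>=25:
            p=P[l==i]; out.append((np.median(p,0),np.percentile(p[:,2],90),st[i,4]))
    disc=near&(V>110)&(z>0.014)&(z<0.03)
    p=P[disc][:,:2]
    if len(p)<20: return out,None
    h=cv2.convexHull(p.astype(np.float32))[:,0]
    A=np.c_[2*p,np.ones(len(p))]
    return out,(cv2.minEnclosingCircle(h),np.median(P[disc][:,2]),len(p),cv2.contourArea(h))
if __name__=="__main__":
    for n in ["top","side"]:
        D=np.load(f"{n}0.npz"); img,rz,K,T=[D[k] for k in("img","rz","K","T")]; P=cloud(rz,K,T)
        D=np.load("top0.npz"); Pt=cloud(D["rz"],D["K"],D["T"])
        for uv in [(173,278),(225,188),(274,264)]:
            c0=ray(uv,0.03,D["K"],D["T"])[0]
            o,c=lid(P,img,c0); print(n,uv,c0.round(3)); 
            for q in o: print("   dark",q[0].round(4),round(q[1],4),q[2])
            if c: print("   disc",np.round(c[0][0],4),round(c[0][1],4),np.round(c[1:],4))
        c0=ray((395,277),0.09,D["K"],D["T"])[0]; d=np.hypot(P[...,0]-c0[0],P[...,1]-c0[1]); z=P[...,2]; V=img.max(2)
        m=(d<0.13)&(z>0.04)&(V<60)&(d>.07); nn,l,st,ct=cv2.connectedComponentsWithStats(m.astype(np.uint8))
        for i in range(1,nn):
            if st[i,4]>20: print("  potdark",np.median(P[l==i],0).round(4),st[i,4])
        for lo,hi in((.082,.094),(.097,.11)):
            m=(d<0.1)&(z>lo)&(z<hi)&(V>60); h=P[m]; (c,r)=cv2.minEnclosingCircle(h[:,:2].astype(np.float32)); print(n,"pot",lo,c0.round(3),np.round(c,4),round(r,4),m.sum(),np.median(h[:,2]))
            nn,l,st,ct=cv2.connectedComponentsWithStats(m.astype(np.uint8))
            for i in range(1,nn):
                if st[i,4]>8: print("    comp",P[l==i].mean(0).round(4),st[i,4])
E
python3 m.py
```

```text
top (173, 278) [0.43  0.357 0.03 ]
   dark [0.4458 0.4435 0.0258] 0.0299 123
   dark [0.4289 0.3555 0.0503] 0.0538 165
   dark [0.4108 0.2719 0.0263] 0.0298 120
   disc [0.4466 0.3587] 0.0988 [2.03e-02 2.43e+03 1.94e-02]
top (225, 188) [0.653 0.235 0.03 ]
   dark [0.7152 0.2871 0.0263] 0.0303 111
   dark [0.6528 0.2362 0.0499] 0.0535 153
   dark [0.5935 0.187  0.0266] 0.0303 110
   disc [0.6568 0.2386] 0.0922 [2.030e-02 1.678e+03 1.510e-02]
top (274, 264) [0.463 0.112 0.03 ]
   dark [0.4862 0.0466 0.0255] 0.0297 114
   dark [0.4613 0.1122 0.0497] 0.0539 165
   dark [0.4371 0.1755 0.026 ] 0.0304 124
   disc [0.4738 0.1098] 0.0761 [1.980e-02 1.272e+03 1.140e-02]
  potdark [ 0.5083 -0.1749  0.0809] 105
  potdark [ 0.3429 -0.1759  0.0798] 117
top pot 0.082 [ 0.425 -0.174  0.09 ] [ 0.4256 -0.1762] 0.0954 472 0.0891877472666569
    comp [ 0.426  -0.1801  0.0891] 431
    comp [ 0.341  -0.1768  0.0844] 9
top pot 0.097 [ 0.425 -0.174  0.09 ] [ 0.4263 -0.1754] 0.082 196 0.10344203201332736
    comp [ 0.4263 -0.102   0.1034] 101
    comp [ 0.4262 -0.2491  0.1034] 93
side (173, 278) [0.43  0.357 0.03 ]
   dark [0.4391 0.4326 0.0251] 0.0499 41
   dark [0.424  0.3323 0.0464] 0.0491 45
   dark [0.4103 0.264  0.0234] 0.0264 42
   disc [0.4348 0.3548] 0.1013 [1.86e-02 9.05e+02 2.00e-02]
side (225, 188) [0.653 0.235 0.03 ]
   dark [0.6578 0.2263 0.0435] 0.0491 117
   dark [0.5902 0.1774 0.0237] 0.0263 49
   disc [0.6549 0.2536] 0.1028 [1.84e-02 7.54e+02 2.02e-02]
side (274, 264) [0.463 0.112 0.03 ]
   dark [0.4552 0.1049 0.042 ] 0.0497 160
   dark [0.4803 0.0372 0.0239] 0.0262 58
   disc [0.4625 0.1093] 0.0843 [1.86e-02 7.13e+02 1.36e-02]
side pot 0.082 [ 0.425 -0.174  0.09 ] [ 0.421 -0.178] 0.0898 691 0.08772410923528118
    comp [ 0.4228 -0.1781  0.0873] 682
side pot 0.097 [ 0.425 -0.174  0.09 ] [ 0.4184 -0.1792] 0.0835 217 0.10174214358298594
    comp [ 0.4245 -0.1059  0.1017] 88
    comp [ 0.4243 -0.2532  0.1015] 129
```

Grip spacing is 175, 158 and 138 mm, so the lids are a, b and c. The fitting lid_b is at (0.654, 0.237), yaw 39.4°, with its bar top at z = 0.050. The pot is at about (0.425, -0.177), yaw 0, rim at z = 0.089. The lid's yaw is already right for entry at about 0.69 rad, so I'll move over it with the tool's y at −50.6°.

Call:
{"fn": "servo_tool", "kwargs": {"increments": [[[-0.05,-0.013,0],[0,0,10],-1],[[-0.105,-0.027,0],[0,0,20],-1],[[-0.16,-0.041,0],[0,0,30],-1],[[-0.215,-0.055,0],[0,0,40],-1],[[-0.27,-0.069,0],[0,0,50],-1],[[-0.325,-0.083,0],[0,0,60],-1],[[-0.38,-0.097,0],[0,0,70],-1],[[-0.435,-0.111,0],[0,0,80],-1],[[-0.49,-0.125,0],[0,0,90],-1],[[-0.54,-0.138,0],[0,0,100],-1]]}}

```text
time_s: 1.4
eef_pos: [0.6332, 0.248, 0.2309]
tool_rot: [-0.0, 0.849, 0.529, -0.0]
ft_force: [-0.5, 1.3, 1.5]
gripper_width: 1.001
grip_force: 0.0
```

Call:
{"fn": "servo_tool", "kwargs": {"increments": [[[0,0.012,0],[0,0,10],-1],[[0,0.024,0],[0,0,20],-1],[[0,0.024,0],[0,0,24.4],-1],[[0,0.024,0],[0,0,24.4],-1]]}}

```text
time_s: 1.9
eef_pos: [0.6533, 0.2388, 0.2309]
tool_rot: [-0.0, 0.94, 0.341, -0.0]
ft_force: [-0.2, -0.5, 0.2]
gripper_width: 1.0
grip_force: 0.0
```

```bash
cat > w.py <<'E'
from m import *
import sys
img,rz,K,T,c=cap("wrist"); cv2.imwrite(f"pics/{sys.argv[1]}.png",img); np.savez(sys.argv[1]+".npz",img=img,rz=rz,K=K,T=T)
s=env.sense(); print(s["eef_pos"].round(4),s["tool_rot"].round(4),s["joints"].round(3)); print(np.array(c["tool_from_camera"]).round(3).tolist())
P=cloud(rz,K,T)
o,cc=lid(P,img,(0.654,0.237),0.12)
for q in o: print("dark",q[0].round(4),round(q[1],4),q[2])
print(cc)
E
python3 w.py w1
```

```text
[0.6532 0.2389 0.231 ] [-0.000e+00  9.400e-01  3.413e-01 -3.000e-04] [ 0.284  0.622  1.225 -0.     1.295  1.158]
[[-0.0, 0.957, 0.29, 0.074], [1.0, 0.0, 0.0, 0.0], [0.0, 0.29, -0.957, -0.144], [0.0, 0.0, 0.0, 1.0]]
dark [0.7177 0.2873 0.0267] 0.0279 1307
dark [0.6607 0.2405 0.0507] 0.0519 1399
dark [0.5986 0.1908 0.0267] 0.0279 781
(((0.6497201919555664, 0.2414398193359375), 0.08562388271093369), np.float64(0.02069903111461946), 13530, 0.015188952150710033)
```

View pics/w1.png

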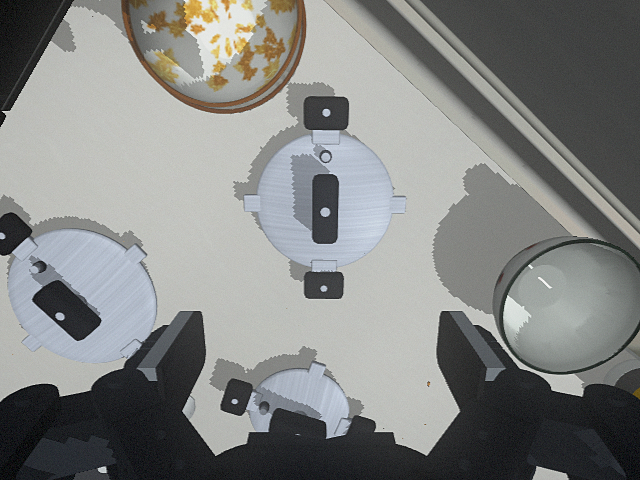

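The wrist view shows lid_b with its bar at (325,208), grips at (326,112) and (324,285), and lugs at (252,203) and (399,204). It's nearly aligned with the tool. I'll refine with rays, then take a second, lower view.

```bash
cat > f.py <<'E'
from m import *
def refine(fn,c0,zt=0.0,seen=None):
    D=np.load(fn); img,rz,K,T=[D[k] for k in("img","rz","K","T")]; P=cloud(rz,K,T); z=P[...,2]-zt; V=img.max(2)
    d=np.hypot(P[...,0]-c0[0],P[...,1]-c0[1]); m=(d<0.11)&(V<75)
    res={}
    for nm,mm,h in(("bar",m&(z>0.045)&(d<.05),.0505),("grip",m&(z>0.02)&(z<.036)&(d>.055),.027)):
        n,l,st,ct=cv2.connectedComponentsWithStats(mm.astype(np.uint8))
        for i in range(1,n):
            if st[i,4]<150: continue
            cn=max(cv2.findContours((l==i).astype(np.uint8),cv2.RETR_EXTERNAL,cv2.CHAIN_APPROX_NONE)[0],key=len)[:,0]
            h=np.median(P[l==i][:,2]); X=ray(cn,h,K,T)[:,:2]
            (c,wh,a)=cv2.minAreaRect((X*1000).astype(np.float32)); bx=cv2.boxPoints((c,wh,a)); e=max((bx[1]-bx[0],bx[2]-bx[1]),key=np.linalg.norm)
            print(nm,"c",np.round(c,1),"wh",np.round(wh,1),"h",round(h*1000,1),"yaw",round(np.degrees(np.arctan2(e[1],e[0]))%180,2)); res.setdefault(nm,[]).append(np.array(c))
    g=res.get("grip",[])
    if len(g)==2: e=g[1]-g[0]; print("grips mid",(g[0]+g[1])/2,"dist",np.linalg.norm(e),"yaw",np.degrees(np.arctan2(e[1],e[0]))%180)
if __name__=="__main__":
    import sys; refine(sys.argv[1],eval(sys.argv[2]),float(sys.argv[3]))
E
python3 f.py w1.npz "(.657,.239)" 0
```

```text
bar c [658.1 238.2] wh [56.9 21. ] h 50.8 yaw 39.18
bar c [671.2 252.8] wh [37.9 85.3] h 310.9 yaw 129.82
grip c [718.3 287. ] wh [26.2 36.5] h 26.8 yaw 129.09
grip c [598.4 189.5] wh [27.6 36.7] h 26.8 yaw 129.09
grips mid [658.31918335 238.24123383] dist 154.60214238789084 yaw 39.12444382510864
```

Call:
{"fn": "servo_tool", "kwargs": {"increments": [[[0.003,0.004,0.05],[0,0,-0.7],-1],[[0.003,0.004,0.1],[0,0,0.7],-1],[[0.003,0.004,0.1],[0,0,0.7],-1]]}}

```text
time_s: 2.33
eef_pos: [0.6561, 0.2373, 0.1276]
tool_rot: [-0.0, 0.942, 0.335, -0.004]
ft_force: [-0.5, -0.3, -0.1]
gripper_width: 0.999
grip_force: 0.0
```

```bash
python3 w.py w2; python3 f.py w2.npz "(.657,.239)" 0
```

```text
[0.6577 0.2378 0.131 ] [-1.000e-04  9.420e-01  3.355e-01 -1.100e-03] [0.28  0.723 1.3   0.    1.12  1.167]
[[-0.0, 0.957, 0.29, 0.074], [1.0, 0.0, 0.0, 0.0], [0.0, 0.29, -0.957, -0.144], [0.0, 0.0, 0.0, 1.0]]
dark [0.7185 0.2875 0.0267] 0.0278 2690
dark [0.6621 0.2414 0.0507] 0.0518 2973
dark [0.5989 0.1903 0.0267] 0.0278 1626
(((0.6495059728622437, 0.26484930515289307), 0.10154756158590317), np.float64(0.020691742606602337), 24812, 0.017980996296303786)
bar c [659.  238.6] wh [56.4 21. ] h 50.7 yaw 38.52
bar c [674.2 251.9] wh [38.  84.9] h 207.7 yaw 129.37
grip c [718.6 287.2] wh [25.4 36.7] h 26.7 yaw 129.16
grip c [599.1 189.8] wh [28.5 36.5] h 26.7 yaw 129.29
grips mid [658.86975098 238.49859619] dist 154.1759064170393 yaw 39.15554116200249
```

Call:
{"fn": "servo_tool", "kwargs": {"increments": [[[0.001,0,0.04],[0,0,0],-1],[[0.001,0,0.08],[0,0,0],-1],[[0.001,0,0.105],[0,0,0],-1],[[0.001,0,0.105],[0,0,0],-1],[[0.001,0,0.105],[0,0,0],1],[[0.001,0,0.105],[0,0,0],1],[[0.001,0,0.105],[0,0,0],1],[[0.001,0,0.105],[0,0,0],1],[[0.001,0,0.105],[0,0,0],1],[[0.001,0,0.105],[0,0,0],1]], "squeeze": 70}}

```text
time_s: 3.62
eef_pos: [0.6595, 0.2386, 0.0273]
tool_rot: [0.0, 0.942, 0.335, 0.001]
ft_force: [-1.2, 0.3, 6.1]
gripper_width: 0.246
grip_force: 70.0
```

The jaw stopped at 21 mm on the bar, so the grasp spot is right. Once lifted, the lid would hide the pot from the wrist camera. I'll let go, measure the pot with the empty hand, then return.

Call:
{"fn": "servo_tool", "kwargs": {"increments": [[[0,0,0],[0,0,0],-1],[[0,0,0],[0,0,0],-1],[[0,0,0],[0,0,0],-1],[[0,0,0],[0,0,0],-1],[[0,0,0],[0,0,0],-1],[[0,0,-0.05],[0,0,0],-1],[[0,0,-0.11],[0,0,0],-1],[[0,0,-0.17],[0,0,0],-1],[[0,0,-0.23],[0,0,0],-1],[[0,0,-0.29],[0,0,0],-1]]}}

```text
time_s: 4.88
eef_pos: [0.6587, 0.2383, 0.3185]
tool_rot: [0.0, 0.942, 0.335, 0.0]
ft_force: [0.1, -0.5, -0.7]
gripper_width: 0.998
grip_force: 0.0
```

Call:
{"fn": "servo_tool", "kwargs": {"increments": [[[-0.048,0.019,0],[0,0,0],-1],[[-0.1,0.039,0],[0,0,0],-1],[[-0.152,0.06,0],[0,0,0],-1],[[-0.204,0.08,0],[0,0,0],-1],[[-0.256,0.1,0],[0,0,0],-1],[[-0.308,0.121,0],[0,0,0],-1],[[-0.36,0.141,0],[0,0,0],-1],[[-0.412,0.162,0],[0,0,0],-1],[[-0.444,0.174,0],[0,0,0],-1],[[-0.444,0.174,0],[0,0,0],-1]]}}

```text
time_s: 6.12
eef_pos: [0.4233, -0.1781, 0.3165]
tool_rot: [0.0, 0.943, 0.333, 0.0]
ft_force: [-0.7, 0.4, 0.6]
gripper_width: 1.001
grip_force: 0.0
```

```bash
python3 w.py p1
```

```text
[ 0.4238 -0.1772  0.3165] [1.000e-04 9.427e-01 3.337e-01 2.000e-04] [-0.497  0.099  1.757  0.     1.285  0.393]
[[-0.0, 0.957, 0.29, 0.074], [1.0, 0.0, 0.0, 0.0], [0.0, 0.29, -0.957, -0.144], [0.0, 0.0, 0.0, 1.0]]
None
```

View pics/p1.png

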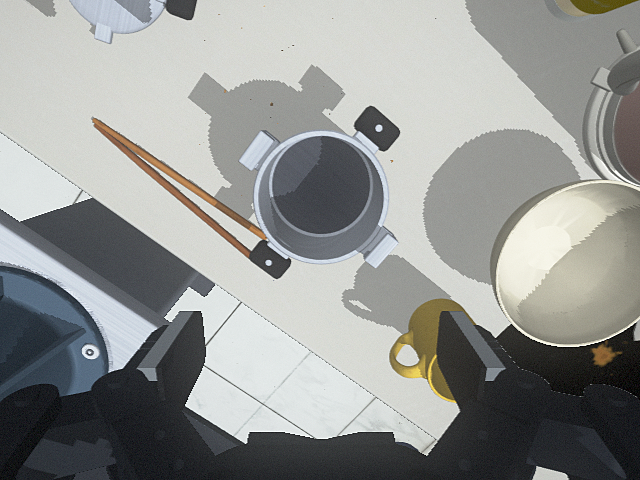

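The pot's rim is centred near px (321,197). The claws are at (259,150) and (380,247), the grips at (377,128) and (270,258).

```bash
cat > p.py <<'E'
from m import *
import sys
def pot(fn,c0=(.425,-.177)):
    D=np.load(fn); img,rz,K,T=[D[k] for k in("img","rz","K","T")]; P=cloud(rz,K,T); z=P[...,2]; V=img.max(2)
    d=np.hypot(P[...,0]-c0[0],P[...,1]-c0[1])
    def comps(m,lo):
        n,l,st,ct=cv2.connectedComponentsWithStats(m.astype(np.uint8)); out=[]
        for i in range(1,n):
            if st[i,4]>lo:
                cn=max(cv2.findContours((l==i).astype(np.uint8),cv2.RETR_EXTERNAL,cv2.CHAIN_APPROX_NONE)[0],key=len)[:,0]
                h=np.median(P[l==i][:,2]); X=ray(cn,h,K,T)[:,:2]*1000; c,wh,a=cv2.minAreaRect(X.astype(np.float32)); out.append(np.array(c)); print("   ",np.round(c,1),np.round(wh,1),"h",round(h*1000,1),st[i,4])
        return out
    print("claws"); c=comps((d<.1)&(d>.05)&(z>.098)&(z<.11)&(V>75),100)
    if len(c)==2: e=c[0]-c[1]; print("mid",(c[0]+c[1])/2,"dist",np.linalg.norm(e),"yaw",(np.degrees(np.arctan2(e[1],e[0]))-90+90)%180-90)
    print("grips"); c=comps((d<.12)&(d>.06)&(z>.06)&(z<.095)&(V<60),100)
    if len(c)==2: e=c[0]-c[1]; print("mid",(c[0]+c[1])/2,"dist",np.linalg.norm(e),"yaw",(np.degrees(np.arctan2(e[1],e[0]))+90)%180-90)
    m=(d<.07)&(z>.085)&(z<.094); X=P[m]; h=np.median(X[:,2]); print("rim h",h,m.sum())
    vu=np.argwhere(m)[:,::-1]; X=ray(vu,h,K,T)[:,:2]
    # inner / outer radius per angular sector, circle fit
    cc=np.array(c0)
    for _ in range(3):
        a=np.degrees(np.arctan2(*(X-cc).T[::-1])); r=np.hypot(*(X-cc).T); I=[];O=[]
        for k in range(-180,180,6):
            s=(a>=k)&(a<k+6)
            if s.sum()<15: continue
            th=np.radians(k+3); I.append(cc+np.percentile(r[s],3)*np.array([np.cos(th),np.sin(th)]))
            if min(abs(abs(k+3)-90),abs(k+3),180-abs(k+3))>25: O.append(cc+np.percentile(r[s],97)*np.array([np.cos(th),np.sin(th)]))
        def fit(Q):
            Q=np.array(Q); s=np.linalg.lstsq(np.c_[2*Q,np.ones(len(Q))],(Q**2).sum(1),rcond=None)[0]; return s[:2],np.sqrt(s[2]+s[:2]@s[:2]),len(Q)
        fi,fo=fit(I),fit(O); cc=fi[0]
    print("inner",fi,"outer",fo)
if __name__=="__main__": pot(sys.argv[1])
E
python3 p.py p1.npz
```

```text
claws
    [ 426.4 -103. ] [15.  34.3] h 104.0 682
    [ 425.9 -248.6] [16.3 34.1] h 104.1 561
mid [ 426.18263245 -175.78262329] dist 145.6569937772152 yaw -0.1975572102903982
grips
rim h 0.0908058166544414 2792
inner (array([ 0.42653173, -0.17561074]), np.float64(0.05830514538599794), 60) outer (array([ 0.42595723, -0.17613029]), np.float64(0.06390166382480544), 28)
```

Call:
{"fn": "servo_tool", "kwargs": {"increments": [[[0,0,0.04],[0,0,0],-1],[[0.002,0,0.08],[0,0,0],-1],[[0.002,0,0.08],[0,0,0],-1],[[0.002,0,0.08],[0,0,0],-1]]}}

```text
time_s: 6.68
eef_pos: [0.4266, -0.1753, 0.2377]
tool_rot: [0.001, 0.942, 0.335, 0.001]
ft_force: [-0.3, 1.1, 0.3]
gripper_width: 1.001
grip_force: 0.0
```

```bash
python3 w.py p2; python3 p.py p2.npz
```

```text
[ 0.4266 -0.1755  0.238 ] [9.000e-04 9.423e-01 3.349e-01 8.000e-04] [-0.491  0.179  1.864  0.     1.096  0.397]
[[-0.0, 0.957, 0.29, 0.074], [1.0, 0.0, 0.0, 0.0], [0.0, 0.29, -0.957, -0.144], [0.0, 0.0, 0.0, 1.0]]
None
claws
    [ 426.7 -102.9] [15.2 34.5] h 104.0 1099
    [ 426.2 -248.4] [16.7 34.2] h 104.1 863
mid [ 426.42034912 -175.65503693] dist 145.4215668885037 yaw -0.2012798150098405
grips
rim h 0.0908214294534212 4381
inner (array([ 0.4268527 , -0.17539082]), np.float64(0.05802925250924719), 60) outer (array([ 0.42620698, -0.17594104]), np.float64(0.06386581728402352), 28)
```

Call:
{"fn": "servo_tool", "kwargs": {"increments": [[[0.05,-0.02,0],[0,0,0],-1],[[0.105,-0.0415,0],[0,0,0],-1],[[0.16,-0.0635,0],[0,0,0],-1],[[0.215,-0.085,0],[0,0,0],-1],[[0.27,-0.107,0],[0,0,0],-1],[[0.325,-0.129,0.02],[0,0,0],-1],[[0.38,-0.1505,0.05],[0,0,0],-1],[[0.43,-0.17,0.08],[0,0,0],-1],[[0.441,-0.1747,0.107],[0,0,0],-1],[[0.441,-0.1747,0.107],[0,0,0],-1]]}}

```text
time_s: 7.98
eef_pos: [0.6573, 0.2391, 0.1283]
tool_rot: [-0.0, 0.942, 0.335, -0.001]
ft_force: [0.3, -0.4, -0.1]
gripper_width: 0.999
grip_force: 0.0
```

```bash
python3 w.py w3; python3 f.py w3.npz "(.657,.239)" 0
```

```text
[0.6579 0.2384 0.1301] [1.000e-04 9.423e-01 3.349e-01 0.000e+00] [ 0.281  0.724  1.302 -0.     1.116  1.169]
[[-0.0, 0.957, 0.29, 0.074], [1.0, 0.0, 0.0, 0.0], [0.0, 0.29, -0.957, -0.144], [0.0, 0.0, 0.0, 1.0]]
dark [0.7188 0.2868 0.0267] 0.0278 2645
dark [0.6618 0.2404 0.0507] 0.0518 2782
dark [0.5996 0.1903 0.0267] 0.0279 1538
(((0.6500766277313232, 0.2641182243824005), 0.10092990845441818), np.float64(0.020697846191722907), 24494, 0.017708815015538892)
bar c [659.5 238. ] wh [57.3 20.9] h 50.8 yaw 39.4
bar c [675.2 253.4] wh [37.9 84.9] h 208.4 yaw 129.22
grip c [719.  286.4] wh [25.7 36.5] h 26.7 yaw 129.15
grip c [599.4 189.1] wh [28.6 36. ] h 26.8 yaw 128.19
grips mid [659.17095947 237.74080658] dist 154.1959626318794 yaw 39.15758154087072
```

Call:
{"fn": "servo_tool", "kwargs": {"increments": [[[0.0006,0.0005,0.04],[0,0,0],-1],[[0.0006,0.0005,0.08],[0,0,0],-1],[[0.0006,0.0005,0.104],[0,0,0],-1],[[0.0006,0.0005,0.104],[0,0,0],-1],[[0.0006,0.0005,0.104],[0,0,0],1],[[0.0006,0.0005,0.104],[0,0,0],1],[[0.0006,0.0005,0.104],[0,0,0],1],[[0.0006,0.0005,0.104],[0,0,0],1],[[0.0006,0.0005,0.104],[0,0,0],1],[[0.0006,0.0005,0.104],[0,0,0],1]], "squeeze": 70}}

```text
time_s: 9.28
eef_pos: [0.6591, 0.2384, 0.0262]
tool_rot: [0.0, 0.942, 0.335, 0.001]
ft_force: [-0.2, -0.8, 5.6]
gripper_width: 0.245
grip_force: 70.0
```

Call:
{"fn": "servo_tool", "kwargs": {"increments": [[[0,0,-0.02],[0,0,0],1],[[0,0,-0.06],[0,0,0],1],[[0,0,-0.11],[0,0,0],1],[[0,0,-0.16],[0,0,0],1],[[0,0,-0.18],[0,0,0],1],[[0,0,-0.18],[0,0,0],1]]}}

```text
time_s: 10.02
eef_pos: [0.6586, 0.2384, 0.2059]
tool_rot: [0.0, 0.942, 0.335, 0.001]
ft_force: [-0.3, -0.4, -3.4]
gripper_width: 0.242
grip_force: 69.0
```

```bash
python3 - <<'E'
from h import *
s=env.sense(); print(s["eef_pos"].round(4),s["tool_rot"].round(4),s["ft_force"],s["gripper_width"]); import runpy
E
python3 w.py w4; python3 f.py w4.npz "(.658,.238)" 0.18
```

```text
[0.6586 0.2384 0.2059] [0.000e+00 9.423e-01 3.347e-01 6.000e-04] [-0.3455921  -0.39947342 -3.38036659] 0.24213921430989627
[0.658  0.2382 0.2039] [-1.000e-04  9.424e-01  3.346e-01 -9.000e-04] [0.281 0.653 1.239 0.    1.251 1.169]
[[-0.0, 0.957, 0.29, 0.074], [1.0, 0.0, 0.0, 0.0], [0.0, 0.29, -0.957, -0.144], [0.0, 0.0, 0.0, 1.0]]
None
bar c [671.6 249.2] wh [ 56.2 132.2] h 272.3 yaw 129.06
grip c [718.6 286.7] wh [25.7 36.5] h 206.4 yaw 129.08
```

Call:
{"fn": "servo_tool", "kwargs": {"increments": [[[-0.035,0.0138,0],[0,0,0],1],[[-0.085,0.0335,0],[0,0,0],1],[[-0.14,0.0552,0],[0,0,0],1],[[-0.195,0.0769,0],[0,0,0],1],[[-0.25,0.0986,0],[0,0,0],1],[[-0.305,0.1203,0],[0,0,0],1],[[-0.36,0.142,0],[0,0,0],1],[[-0.405,0.16,0],[0,0,0],1],[[-0.435,0.1716,0],[0,0,0],1],[[-0.4416,0.1742,0],[0,0,0],1]]}}

```text
time_s: 11.32
eef_pos: [0.424, -0.1762, 0.2035]
tool_rot: [-0.001, 0.943, 0.334, -0.001]
ft_force: [0.9, 0.7, -2.9]
gripper_width: 0.244
grip_force: 68.9
```

Call:
{"fn": "servo_tool", "kwargs": {"increments": [[[0,0,0],[0,0,0],1],[[0,0,0],[0,0,0],1]]}}

```text
time_s: 11.58
eef_pos: [0.4259, -0.1745, 0.2047]
tool_rot: [-0.0, 0.942, 0.335, -0.0]
ft_force: [-0.3, -0.1, -3.2]
gripper_width: 0.248
grip_force: 68.9
```

```bash
python3 - <<'E'
from h import *
s=env.sense(); print(s["eef_pos"].round(4),s["tool_rot"].round(4),s["ft_force"],s["gripper_width"])
img,*_=cap("side"); cv2.imwrite("pics/s1.png",cv2.resize(img[180:380,200:430],None,fx=3,fy=3))
E
```

```text
[ 0.4259 -0.1745  0.2047] [-5.000e-04  9.422e-01  3.351e-01 -3.000e-04] [-0.34451434 -0.14912486 -3.16273703] 0.2484071723448449
```

View pics/s1.png

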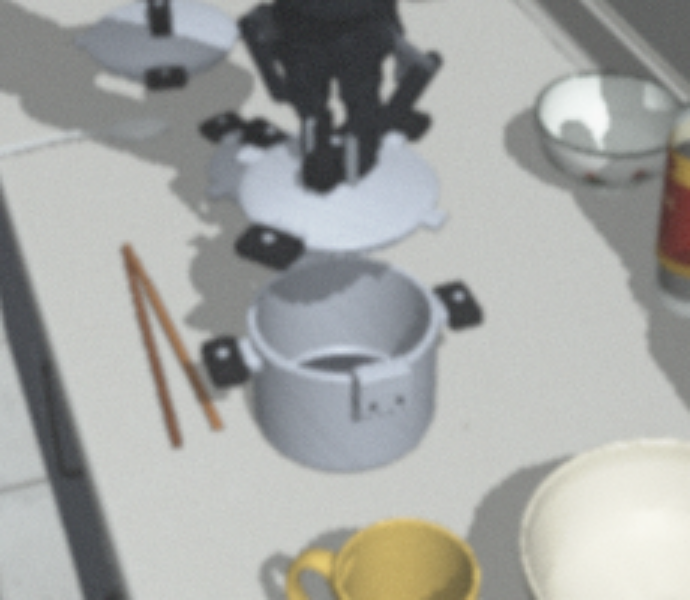

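The side view shows the lid level above the pot, with its lugs well clear of the claws. I'll descend in steps and watch the force.

Call:
{"fn": "servo_tool", "kwargs": {"increments": [[[0,0,0.03],[0,0,0],1],[[0,0,0.06],[0,0,0],1],[[0,0,0.082],[0,0,0],1],[[0,0,0.082],[0,0,0],1],[[0,0,0.082],[0,0,0],1]]}}

```text
time_s: 12.25
eef_pos: [0.4263, -0.1753, 0.1241]
tool_rot: [0.0, 0.942, 0.335, 0.0]
ft_force: [1.1, -0.4, -3.8]
gripper_width: 0.246
grip_force: 68.9
```

Call:
{"fn": "servo_tool", "kwargs": {"increments": [[[0,0,0.003],[0,0,0],1],[[0,0,0.006],[0,0,0],1],[[0,0,0.009],[0,0,0],1],[[0,0,0.009],[0,0,0],1]]}}

```text
time_s: 12.75
eef_pos: [0.4256, -0.1753, 0.1141]
tool_rot: [-0.0, 0.942, 0.335, -0.0]
ft_force: [0.5, 0.3, -2.9]
gripper_width: 0.244
grip_force: 68.9
```

Call:
{"fn": "servo_tool", "kwargs": {"increments": [[[0,0,0.003],[0,0,0],1],[[0,0,0.006],[0,0,0],1],[[0,0,0.008],[0,0,0],1],[[0,0,0.01],[0,0,0],1],[[0,0,0.01],[0,0,0],1]]}}

```text
time_s: 13.38
eef_pos: [0.4257, -0.1754, 0.1042]
tool_rot: [-0.0, 0.942, 0.335, -0.0]
ft_force: [0.1, -0.5, -3.2]
gripper_width: 0.241
grip_force: 69.1
```

Call:
{"fn": "servo_tool", "kwargs": {"increments": [[[0,0,0.001],[0,0,0],1],[[0,0,0.001],[0,0,0],1]]}}

```text
time_s: 13.62
eef_pos: [0.4258, -0.1754, 0.1041]
tool_rot: [0.0, 0.942, 0.335, 0.0]
ft_force: [-4.0, 2.1, 11.6]
gripper_width: 0.244
grip_force: 71.0
```

Call:
{"fn": "servo_tool", "kwargs": {"increments": [[[0,0,0.001],[0,0,0],1],[[0,0,0.001],[0,0,0],1]]}}

```text
time_s: 13.88
eef_pos: [0.4258, -0.1754, 0.104]
tool_rot: [0.0, 0.942, 0.335, 0.0]
ft_force: [-10.6, 5.0, 28.3]
gripper_width: 0.242
grip_force: 73.3
```

Seated: contact at TCP z 0.104, as expected. I'll ease the load and turn clockwise.

Call:
{"fn": "servo_tool", "kwargs": {"increments": [[[0,0,-0.0015],[0,0,0],1],[[0,0,-0.0015],[0,0,4],1],[[0,0,-0.0015],[0,0,8],1],[[0,0,-0.0015],[0,0,12],1],[[0,0,-0.0015],[0,0,16],1],[[0,0,-0.0015],[0,0,20],1],[[0,0,-0.0015],[0,0,24],1],[[0,0,-0.0015],[0,0,28],1],[[0,0,-0.0015],[0,0,28],1]]}}

```text
time_s: 15.0
eef_pos: [0.4262, -0.1756, 0.1041]
tool_rot: [0.0, 0.995, 0.097, 0.001]
ft_force: [-0.1, -1.6, 2.7]
gripper_width: 0.246
grip_force: 69.9
```

```bash
python3 - <<'E'
from h import *
s=env.sense(); print(s["eef_pos"].round(4),s["tool_rot"].round(4),s["ft_force"].round(1),s["wrist_torque"].round(2))
img,rz,K,T,c=cap("top"); D=np.load("top0.npz"); cv2.imwrite("pics/t1.png",np.hstack([cv2.resize(a[220:340,340:460],(400,400)) for a in(D["img"],img)]))
E
```

```text
[ 0.4262 -0.1756  0.1041] [3.000e-04 9.953e-01 9.680e-02 5.000e-04] [-0.1 -1.6  2.7] [-0.17 -0.06 -0.25]
```

View pics/t1.png

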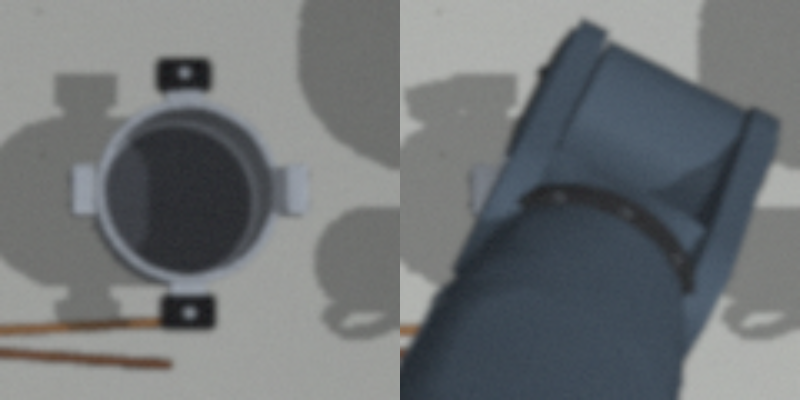

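The arm hides the pot in the top view, but the visible claw at (480,190) is where it was at (85,190), so the pot hasn't swung. About 11° remain, and I'll turn until the stop is felt.

Call:
{"fn": "servo_tool", "kwargs": {"increments": [[[0,0,0],[0,0,3],1],[[0,0,0],[0,0,6],1],[[0,0,0],[0,0,9],1],[[0,0,0],[0,0,10],1],[[0,0,0],[0,0,10],1]]}}

```text
time_s: 15.68
eef_pos: [0.4261, -0.1756, 0.1041]
tool_rot: [0.0, 1.0, 0.01, 0.0]
ft_force: [-1.0, -1.1, 5.7]
gripper_width: 0.242
grip_force: 70.3
```

```bash
python3 - <<'E'
from h import *
s=env.sense(); print(s["eef_pos"].round(4),2*np.degrees(np.arctan2(s["tool_rot"][2],s["tool_rot"][1])),s["ft_force"].round(1),s["wrist_torque"].round(2))
E
```

```text
[ 0.4261 -0.1756  0.1041] 1.1866711190871144 [-1.  -1.1  5.7] [-0.1   0.    0.18]
```

Call:
{"fn": "servo_tool", "kwargs": {"increments": [[[0,0,0],[0,0,1],1],[[0,0,0],[0,0,2],1],[[0,0,0],[0,0,2],1]]}}

```text
time_s: 16.05
eef_pos: [0.4265, -0.1757, 0.1041]
tool_rot: [0.0, 1.0, -0.007, 0.001]
ft_force: [4.8, -0.4, 2.3]
gripper_width: 0.247
grip_force: 70.0
```

```bash
python3 - <<'E'
from h import *
s=env.sense(); print(s["eef_pos"].round(4),2*np.degrees(np.arctan2(s["tool_rot"][2],s["tool_rot"][1])),s["ft_force"].round(1),s["wrist_torque"].round(2))
E
python3 w.py q1 >/dev/null; python3 f.py q1.npz "(.4264,-.1757)" 0.078; python3 p.py q1.npz
```

```text
[ 0.4265 -0.1757  0.1041] -0.8189666846209961 [ 4.8 -0.4  2.3] [-0.12 -0.79  0.5 ]
bar c [ 443.5 -176.1] wh [133.6  56.6] h 170.3 yaw 89.07
grip c [ 514.8 -175.8] wh [22.9  4.1] h 103.4 yaw 89.16
grip c [ 503.6 -174.1] wh [31.  25.1] h 104.8 yaw 89.15
grips mid [ 509.18634033 -174.95001221] dist 11.379096383504324 yaw 171.5934781215115
claws
    [ 477.6 -165.1] [41.3 92.7] h 103.9 7289
    [ 504.5 -176.8] [6.5 6.1] h 105.8 327
    [ 469.2 -204. ] [16.1  4.1] h 98.4 137
    [ 427.4 -248. ] [17.4 35.9] h 104.1 3132
    [ 427.8 -104.5] [17.4 36.1] h 104.0 3198
    [ 436.4 -126.1] [ 4.6 10.7] h 98.3 127
    [ 415.8 -126.4] [29.2  6.3] h 98.3 266
    [ 367.3 -175.7] [12. 24.] h 99.0 985
grips
rim h 0.09039827348803103 1993
inner (array([ 0.42313555, -0.17592643]), np.float64(0.06444231632854591), 27) outer (array([ 0.42643036, -0.17622171]), np.float64(0.0640505246680735), 14)
```

Call:
{"fn": "servo_tool", "kwargs": {"increments": [[[0,0,0],[0,0,1],1],[[0,0,0],[0,0,2],1],[[0,0,0],[0,0,2],1]]}}

```text
time_s: 16.48
eef_pos: [0.4263, -0.1757, 0.1041]
tool_rot: [0.0, 1.0, -0.025, 0.001]
ft_force: [5.3, -1.8, 4.4]
gripper_width: 0.245
grip_force: 70.4
```

```bash
python3 - <<'E'
from h import *
s=env.sense(); print(s["eef_pos"].round(4),2*np.degrees(np.arctan2(s["tool_rot"][2],s["tool_rot"][1])),s["ft_force"].round(1),s["wrist_torque"].round(2))
E
python3 w.py q2 >/dev/null; python3 f.py q2.npz "(.4264,-.1757)" 0.078; python3 p.py q2.npz|grep -A9 claws
```

```text
[ 0.4263 -0.1757  0.1041] -2.8806394209007107 [ 5.3 -1.8  4.4] [-0.36 -0.73  0.69]
bar c [ 443.2 -176.7] wh [133.3  56.6] h 170.2 yaw 87.02
grip c [ 503.6 -176.9] wh [31.7 25.7] h 104.7 yaw 87.1
claws
    [ 512.  -168.4] [11.7 15.1] h 104.8 638
    [ 503.8 -180.2] [34.9 26. ] h 104.7 3300
    [ 504.1 -179.4] [6.8 6.1] h 105.8 328
    [ 482.  -177.9] [27.1 15.9] h 98.9 2039
    [ 475.9 -170.3] [ 3.2 13.8] h 98.4 117
    [ 467.9 -204.9] [20.2  4.2] h 98.4 174
    [ 466.6 -145.9] [ 4.2 13.1] h 98.4 136
    [ 441.7 -129.9] [ 9. 48.] h 98.4 476
    [ 424.7 -248.1] [17.2 35.6] h 104.0 3145
```

The claw moved with the lid over these last 2°, so the stop is met. I'll release and rise.

Call:
{"fn": "servo_tool", "kwargs": {"increments": [[[0,0,0],[0,0,-1],1],[[0,0,0],[0,0,-1],-1],[[0,0,0],[0,0,-1],-1],[[0,0,0],[0,0,-1],-1],[[0,0,0],[0,0,-1],-1],[[0,0,0],[0,0,-1],-1],[[0,0,-0.03],[0,0,-1],-1],[[0,0,-0.09],[0,0,-1],-1],[[0,0,-0.15],[0,0,-1],-1],[[0,0,-0.2],[0,0,-1],-1]]}}

```text
time_s: 17.77
eef_pos: [0.4256, -0.1753, 0.3063]
tool_rot: [0.0, 1.0, -0.017, 0.001]
ft_force: [-0.4, 0.2, -1.1]
gripper_width: 1.003
grip_force: 0.0
```

Call:
{"fn": "servo_tool", "kwargs": {"increments": [[[0,0,0],[0,0,0],-1],[[0,0,0],[0,0,0],-1]]}}

```text
time_s: 18.02
eef_pos: [0.4253, -0.1752, 0.3029]
tool_rot: [-0.0, 1.0, -0.017, -0.001]
ft_force: [-1.2, -0.6, 0.1]
gripper_width: 1.0
grip_force: 0.0
```

```bash
python3 w.py e1 >/dev/null; python3 f.py e1.npz "(.4264,-.1757)" 0.078; python3 p.py e1.npz|grep -A9 claws; python3 - <<'E'
from h import *
s=env.sense(); print(s["time_s"],s["eef_pos"],s["ft_force"])
E
```

```text
bar c [ 425.8 -176.1] wh [20.3 56.3] h 128.6 yaw 177.58
bar c [ 448.4 -176.4] wh [85.1 37.9] h 383.0 yaw 88.08
grip c [ 503.2 -179.1] wh [36.1 25.8] h 104.7 yaw 88.07
grip c [ 348.9 -172.8] wh [36.5 26.3] h 104.8 yaw 88.07
grips mid [ 426.04463196 -175.95278168] dist 154.34437936093656 yaw 177.69063842966673
claws
    [ 481.9 -172.5] [17.1 36.1] h 98.9 425
    [ 429.  -103.7] [16.1 34. ] h 104.1 670
    [ 424.1 -249.2] [15.5 34.1] h 104.0 662
    [ 368.8 -171.1] [28.  17.9] h 98.9 339
grips
rim h 0.09059585097202258 564
inner (array([ 0.423814  , -0.17590865]), np.float64(0.06324302777596635), 19) outer (array([ 0.42597936, -0.17622091]), np.float64(0.06398623238306661), 11)
18.075 [ 0.4251695  -0.17508889  0.30242981] [ 0.41670201  0.01465788 -0.24310101]
```

View pics/e1.png

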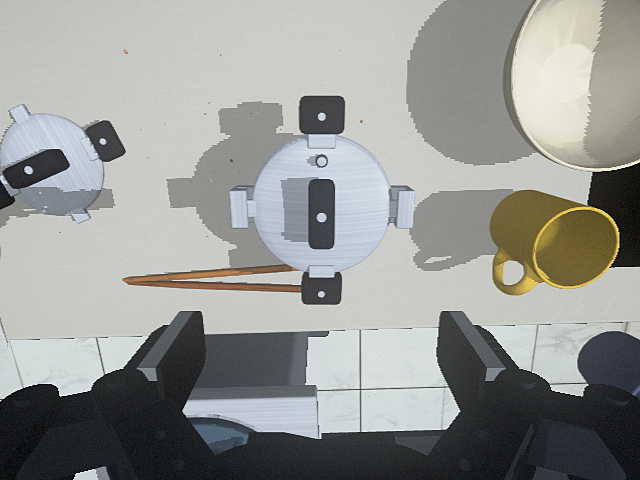

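The lid covers the rim, with its lugs under the claws at (238,207) and (401,207) and its grips over the pot's grips. Centre offset is about 0.6 mm, yaw difference about 0.4° and seat height 78 mm.

```bash
python3 -c "
from rig import job; print(job.finish_job())"
```

```text
the job is handed in; nothing more can be done
None
```

The pot is closed with lid_b, seated on the rim and turned clockwise to its stop, and the job is handed in at about 18 s; my last check had it centred within about 1 mm and aligned within about 0.5°, but no verdict came back.

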